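# Dock a battery pack for charging

## Robot

A 6-joint arm with a two-finger parallel gripper is mounted at the origin on the work surface. World frame = base frame: x ahead of the robot, y to its left, z up, the work surface at z = 0. Lengths are in m, angles in rad, forces in N, time in s.
With the tool pointing down it reaches from about 0.25 to 0.8 m from the base axis. Payload 3.9 kg.
Tool frame: the origin (TCP) lies between the finger pads; the fingertips stand 17 mm ahead of it and the grasp point (between the pads) lies 2 mm behind it (nose_length is the distance from the TCP to the fingertips, in m); z points along the fingers, y is the line along which they close (so a half turn about z gives the same grasp; the last joint's range is limited). The gripper opens to 85 mm and grips with 20 to 120 N. Pads are 22 mm wide; open, the fingers measure 114 mm over their backs; the gripper's body (76 mm by 85 mm) begins 54 mm behind the grasp point. The pads swing forward as they close: fully open they stand 13 mm farther back than shut.
Start: joints at [1.13, 0.26, -0.138, 1.173, 0, 1.571], TCP at [0.224, 0.475, 0.248] pointing down, gripper open.
Joint ranges: [-2.78, 2.78], [-0.83, 1.72], [-1.28, 1.37], [-1.9, 2.12], [-1.57, 1.48], [-3.14, 3.14]. Speed limits (rad/s): [2.57, 2.57, 3.14, 3.14, 3.14, 3.14].

## Interface

Orientations are given as a 3x3 rotation matrix whose columns are the frame's x, y, z axes.
In Python, from cell import * gives the robot as it stands. The module is installed in compiled form; this text tells all that it offers.
- The arm moves only by the tool play_rows, never from a script. Its argument "deltas" is a list of rows, each a list of 7 numbers: the shift along the tool's x, y, z scaled (see below), then the turn, a rotation vector about the tool's x, y, z scaled (see below), then the opening, from -1 (shut) to 1 (fully open). A call has 1 to 12 rows; each row is the pose to reach, as a shift and turn from the pose commanded when the call began, along the tool's axes at that moment; what a row does not reach only later rows make up. The controller multiplies each number of a shift by 150 mm and each number of a turn by pi/2 rad. A row lasts 1/12 s, in which the tool goes at most 41.7 mm and 7.16 degrees, less where a joint would pass 70% of its speed; a pose out of reach is approached as far as the arm can. A call with a number of a shift or a turn outside -1 to 1 is refused whole. A call with a gripper value outside its range is refused whole. The fingers move at their own pace and stop on an object; "force" is the grip in N (left out, the last holds). Time passes only in rows, so rows that repeat a pose let the fingers close. It gives the time, the measured TCP pose, the force, the opening and the grip force at its end, in the units of the state.
- observe(): the state, without advancing time (a new reading comes with each control period).
- snapshot(name): name is "side" or "top" or "wrist"; returns (picture, depth): 420x560x3 uint8, red, green, blue; 420x560 float32, m along the optical axis (not along the pixel's ray), 0 where there is no reading.
- camera_params(name): a dict with "fx", "fy", "cx", "cy" (pixels), "origin" and "rotation" of the camera in the world. Camera axes: x right, y down, z forward; pixel columns grow to the right and rows downward; lengths in m; the calibration is good to about 2 mm. The wrist camera is an equidistant fisheye: a pixel r from the principal point sees the ray r / f radians off the axis. A picture is of the moment at which its call begins: read the wrist's pose just before it. camera_params takes no time and is no camera call; for the wrist camera it gives the pose at the moment of the call.
- close_job(): hands the job in; it is judged then, once.
Trained networks look in the newest picture that a camera, given by its name, has taken for a name from the list of things; names that differ only in an ending like _2 or _b are one class to them, and where a whole thing is asked for, a point or a joint stands for the part that bears it (a point fixed in the world has none). Each returns a list of dicts, best first, with "confidence" (0 to 1); they miss things now and then, are a little off and sometimes report something else, mostly with a low value. They report only what shows in the picture. A call takes as long as a camera call. They do not tell look-alikes from the thing itself.
- boxes_of(camera, label): "position" ([x, y, z] in m, in world coordinates, good to about 4 mm: the middle of the surface that is visible of it).
The state is a dict: "t": time; "joint_positions": joint angles; "joint_vel": joint speeds; "tau": joint torques, N m; "tool_pos": TCP position; "tcp_rot": TCP orientation; "wrist_force": force on the tool from outside, world axes, zero at the start; "wrist_torque": the same for the moment, N m; "finger_gap": finger opening in m; "gripper_force": force on a finger pad.
Only numpy, scipy, OpenCV 4.12 (cv2) and the standard library are available. Lean on these libraries where they do the work, as an engineer would, in place of code of your own. Each camera call takes 0.05 s, during which the arm holds its last target. There are 200 camera calls.

## Task

Take the battery pack with the notched top out of the plywood rack and put it on charge in the dock: terminal end against the sprung contact, tail down behind the low rear wall, sitting flat and fully home, then let go. Leave the other two packs in the rack and do not knock over the spray can.

Things in the scene. Friction and masses are not known exactly. Their poses are not given: they have to be found in the camera images.
- pack: The pack to dock: grey block 62 long (its x) x 38 wide (y) x 50 mm high, 0.17 to 0.34 kg. Origin at the centre of its underside; +x points to the terminal end. It stands in one of the rack's cells with only its two end faces free to grip (dividers 2.5 mm beside its long sides, 4 mm higher than its top). In the dock there is no room for a finger between its end and the contact.
- pack_terminal (a point): Middle of the pack's terminal end face, 36 mm above its underside, 31 mm along the pack's +x from its origin. Only this end has a notch in its top edge, 16 wide x 16 long x 14 mm deep, with two small brass blades in it.
- plain_pack: Another grey pack of the same outer size with a smooth flat top; stays in the rack. Origin at the centre of its underside.
- ridged_pack: Another grey pack, 62 x 38 mm, 40 mm high with a lengthwise ridge 18 mm wide up to 50 mm; stays in the rack. Origin at the centre of its underside.
- rack: Fixed plywood rack, base 64 (x) x 156 (y) x 8 mm thick, with four dividers (5 thick, 46 long in x, up to 62 mm above the bench) that make three cells, centres 48 mm apart along its y, open at both x ends and above. Packs stand in it on the base (8 mm above the bench) with their x along the rack's x. Origin under the centre of its base. Clear bench lies between it and the dock.
- dock: Fixed black charging dock. Origin at bench level straight below the origin of a seated pack; +x points to the contact and along a seated pack's x. Pocket floor 10 mm above the bench. Side rails along x: inner faces 42 apart, 8 high over the floor, sloping lead-ins to about 10 mm, 60 over all. Grey housing 80 x 90, 70 mm high, from x = +46 to +126 mm.
- rear_wall (a point): Middle of the top inner edge of the dock's rear wall, at x = -31 mm in the dock, 22 mm above the bench (12 mm above the pocket floor). The wall is 8 mm thick and 46 mm wide. The tail of a seated pack rests against its inner face.
- contact (a joint): Travel of the sprung contact block along the dock's +x, m: 0 when free, 0.013 at its stop; about 0.007 with a pack seated. Spring force about 1.5 N at 0 plus 0.5 N per mm (5 N seated, 8 N at the stop). It pushes a pack back against the rear wall.
- contact_face (a point): Centre of the contact block's front face, 39 mm above the bench; free it is at the dock's x = +24 mm, so the free pocket is 55 mm long, 7 mm shorter than a pack. The face is upright, 36 mm wide, from 12 to 66 mm above the bench.
- spray_can: Upright aluminium can, diameter 52, height 150 mm, origin at the centre of its underside. To be left standing.
Mind the look-alikes: they are no part of the job. What is shaped like the pack but orange is not meant.

How it is judged:
By the outcome, as a careful person would: the job done as asked, in the order asked, and still so for the second after the job is handed in, with the robot touching nothing.
It also fails if it takes over 58 s, if anything falls off the work surface, if the arm or the gripper's body presses on something with over 40 N, if the wrist force passes 120 N, or if a joint passes its speed limit or range.

## Working session

There is one attempt and no reset: what is moved stays moved. The work goes in short steps, Python scripts to look and compute and a tool call to move; the robot and the scene stay as the last step left them, time stands still between calls to the robot, and variables do not carry over. Pictures are saved under pics/ and viewed, at most 12 in all, crops included, and the job is handed in when it is done.

Besides the shell and the picture viewer there is one more tool, called after "Request:" in YAML: its name, and indented under it one key for each argument. play_rows: Moves the arm, as the interface text tells. Shifts and turns lie within -1 to 1; 1 stands for 150 mm of shift or pi/2 rad of turn. Its arguments: {"type":"object","properties":{"deltas":{"type":"array"},"force":{"type":"number"}},"required":["deltas"]}

```bash
mkdir -p pics
cat > h.py <<'E'
from cell import *
import numpy as np, cv2
def snap(n):
    p=camera_params(n); im,d=snapshot(n); return im,d,p
def cloud(d,p):
    v,u=np.mgrid[:d.shape[0],:d.shape[1]]
    P=np.stack([(u-p['cx'])/p['fx']*d,(v-p['cy'])/p['fy']*d,d],-1)
    return P@np.array(p['rotation']).T+np.array(p['origin'])
E
python3 - <<'E'
from h import *
ims=[]
for n in ("side","top"):
    im,d,p=snap(n); np.savez(n+'.npz',im=im,d=d,**{k:np.array(v) for k,v in p.items()})
    cv2.imwrite(f'pics/{n}1.png',im[...,::-1])
    print(n,p['fx'],np.round(p['origin'],3).tolist(),np.round(p['rotation'],2).tolist())
    for l in ["pack","plain_pack","ridged_pack","rack","dock","spray_can","contact","rear_wall"]:
        print(l,[(np.round(b['position'],3).tolist(),round(b['confidence'],2)) for b in boxes_of(n,l)[:4]])
print(observe()['t'])
E
```

```text
side 523.4382822506667 [0.537, 0.759, 0.657] [[-1.0, -0.05, 0.04], [-0.06, 0.57, -0.82], [0.01, -0.82, -0.57]]
pack [([0.623, -0.349, 0.033], 0.96), ([0.379, -0.251, 0.039], 0.89), ([0.466, -0.4, 0.036], 0.74), ([0.532, -0.293, 0.06], 0.65)]
plain_pack [([0.511, 0.264, 0.066], 0.6), ([0.517, -0.247, 0.057], 0.55), ([0.491, -0.187, 0.044], 0.46)]
ridged_pack [([0.506, 0.321, 0.069], 0.66), ([0.503, -0.2, 0.053], 0.64), ([0.515, 0.265, 0.069], 0.62)]
rack [([0.493, -0.184, 0.042], 0.93)]
dock [([0.506, 0.323, 0.068], 0.75)]
spray_can []
contact [([0.514, 0.264, 0.067], 0.87)]
rear_wall [([0.507, 0.314, 0.069], 0.87), ([0.761, -0.009, 0.09], 0.52)]
top 423.6012922338189 [0.399, -0.064, 0.868] [[-0.06, -0.97, 0.24], [-1.0, 0.06, -0.02], [0.0, -0.24, -0.97]]
pack [([0.516, -0.3, 0.055], 0.91), ([0.472, -0.402, 0.048], 0.79), ([0.614, -0.37, 0.049], 0.62), ([0.379, -0.254, 0.05], 0.58)]
plain_pack [([0.498, -0.254, 0.062], 0.95), ([0.513, 0.261, 0.066], 0.68)]
ridged_pack [([0.49, -0.206, 0.049], 0.78)]
rack [([0.495, -0.224, 0.051], 0.97)]
dock [([0.502, 0.282, 0.065], 0.58), ([0.49, -0.205, 0.053], 0.32)]
spray_can [([0.75, -0.026, 0.13], 0.82)]
contact [([0.514, 0.258, 0.067], 0.6)]
rear_wall [([0.506, 0.275, 0.065], 0.81)]
0.9
```

View pics/top1.png

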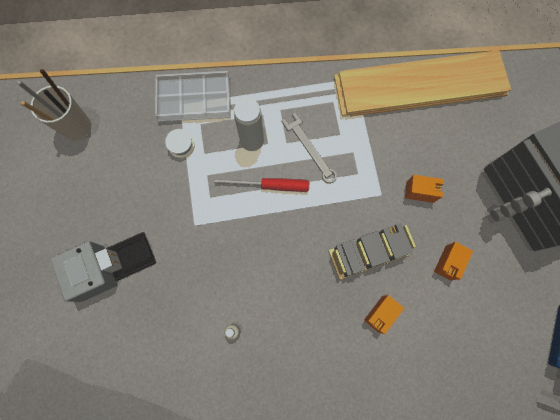

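View pics/side1.png

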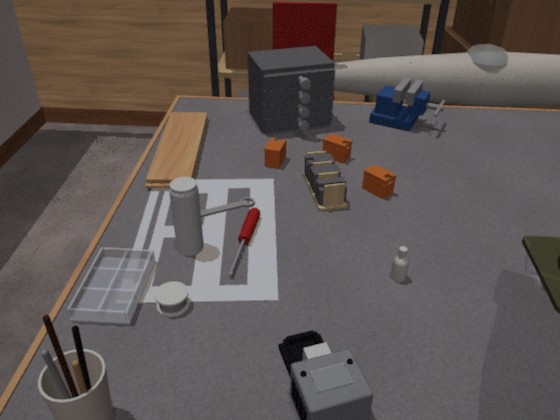

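The top view shows the rack at about (372,250) with three grey packs. The orange look-alikes are at (425,187), (455,261) and (385,314). The dock pocket is at (130,257) with its housing at (85,272), and the can is at (248,125). In the rack, the pack at (398,243) seems to show something yellow (brass) near its top edge, so I'll enlarge it.

```bash
cat >> h.py <<'E'
def load(n):
    z=np.load(n+'.npz'); return z['im'],z['d'],{k:z[k] for k in z.files if k not in('im','d')}
E
python3 - <<'E'
from h import *
im,d,p=load('top'); 
a=cv2.resize(im[215:285,322:422],(800,560)[:2] and (600,420),interpolation=cv2.INTER_CUBIC)
s,_,_=load('side')
b=cv2.resize(s[145:210,295:355],(388,420),interpolation=cv2.INTER_CUBIC)
o=np.hstack([a,b]); o=cv2.resize(o,(798,int(420*798/988)))
cv2.imwrite('pics/crop1.png',o[...,::-1])
P=cloud(d,p)
def reg(n,r0,r1,c0,c1,z0,z1):
    Q=P[r0:r1,c0:c1].reshape(-1,3); Q=Q[(Q[:,2]>z0)&(Q[:,2]<z1)]
    if len(Q)<5: print(n,len(Q));return
    (c,s,an)=cv2.minAreaRect(Q[:,:2].astype(np.float32)*1000)
    print(n,len(Q),np.round(c,1),np.round(s,1),round(an,1),'z',np.round(np.percentile(Q[:,2],[5,50,95]),4))
reg('rack tops',215,285,325,418,.054,.07)
reg('rack dividers',215,285,325,418,.060,.07)
reg('housing',230,310,45,120,.064,.076)
reg('dock all',225,310,45,165,.006,.08)
reg('pocket',225,290,115,165,.006,.03)
reg('contact',225,310,45,165,.05,.064)
reg('bench',330,400,250,320,-.1,.1)
reg('can',95,160,225,275,.12,.18)
E
```

```text
rack tops 1870 [ 500.9 -253.4] [ 61.8 150.2] 15.4 z [0.0555 0.0582 0.0625]
rack dividers 330 [ 500.8 -253.1] [ 60.5 149.1] 14.9 z [0.0601 0.0615 0.064 ]
housing 2268 [498.8 300.3] [ 90.6 102. ] 22.2 z [0.0657 0.0698 0.0727]
dock all 4233 [510.3 271.1] [ 91.  165.7] 21.6 z [0.0087 0.0661 0.0722]
pocket 1261 [519.3 234.3] [80.5 90.7] 21.6 z [0.0076 0.0109 0.0222]
contact 223 [486.4 281.7] [ 56.1 113.7] 72.1 z [0.051  0.0579 0.0637]
bench 4888 [295.8 -66.2] [136.  126.6] 86.3 z [-0.0024 -0.0001  0.0025]
can 694 [759.8 -25.7] [49.5 48.9] 70.2 z [0.1255 0.1494 0.1516]
```

View pics/crop1.png

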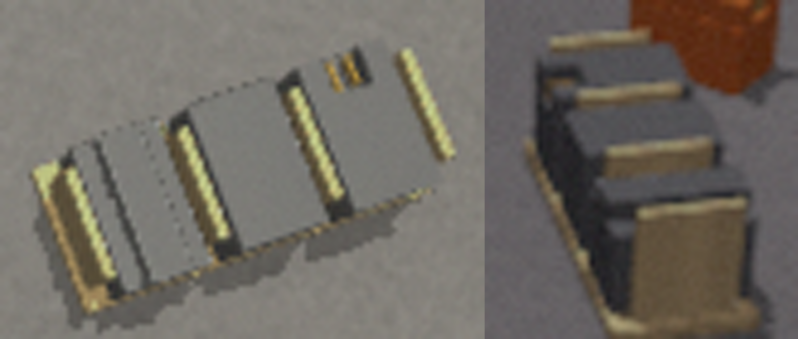

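Candidates in the rack (crop pixels):
- Left (100,230): has a lengthwise ridge, so ridged_pack.
- Middle (245,160): flat top, so plain_pack.
- Right (370,130): has a notch with two brass blades at its far end (345,70). This one is meant. Its terminal end points roughly towards world +x.

Next come better fits and the move helper.

```bash
cat >> h.py <<'E'
from scipy.spatial.transform import Rotation as Ro
from scipy.optimize import minimize
def goto(pos,yaw,tilt=0):
    "numbers for target TCP pos, tool y at yaw (deg, world), pointing down; nearest half turn"
    o=observe(); R=np.array(o['tcp_rot']); best=None
    for y in (yaw,yaw+180):
        a=np.radians(y); Y=np.array([np.cos(a),np.sin(a),0]); Z=np.array([0,0,-1.]); X=np.cross(Y,Z)
        w=(Ro.from_matrix(R).inv()*Ro.from_matrix(np.c_[X,Y,Z])).as_rotvec()
        if best is None or np.linalg.norm(w)<np.linalg.norm(best): best=w
    print('shift',np.round(R.T@(np.array(pos)-o['tool_pos'])/.15,3),'turn',np.round(best/(np.pi/2),3))
E
python3 - <<'E'
from h import *
o=observe(); print(np.round(o['tcp_rot'],2).tolist(),np.round(o['joint_positions'],2),o['t'])
im,d,p=load('top'); P=cloud(d,p)
def fit(r,z,w,h,x0,mid=(0,0)):
    Q=P[r[0]:r[1],r[2]:r[3]].reshape(-1,3); Q=Q[(Q[:,2]>z[0])&(Q[:,2]<z[1]),:2]*1000
    def cost(v):   # soft area overlap: rectangle w x h containing most points; size penal. by mean signed edge
        c,s=np.cos(v[2]),np.sin(v[2]); L=(Q-v[:2])@np.array([[c,-s],[s,c]])
        e=np.maximum(abs(L[:,0])-w/2,0)+np.maximum(abs(L[:,1])-h/2,0)
        return np.minimum(e,6).mean()
    m=minimize(cost,x0,method='Nelder-Mead',options=dict(maxiter=2000,initial_simplex=np.array(x0)+np.array([[0,0,0],[5,0,0],[0,5,0],[0,0,.1]])))
    return np.round([m.x[0],m.x[1],np.degrees(m.x[2]),m.fun,len(Q)],2)
r=fit((215,285,325,418),(.045,.07),60,146,[501,-253,.28]);print('rack',r)
for w,h in((76,86),(80,90)):
    r=fit((225,315,45,125),(.066,.075),w,h,[499,300,np.radians(111)]);print('housing',r)
    a=np.radians(r[2]);print('  origin',r[:2]-86*np.array([np.cos(a),np.sin(a)]))
# all dock below housing: x -39..+46, width 60
r=fit((225,310,85,165),(.006,.024),75,56,[528,225,np.radians(111)]);print('pocket',r)
goto([.53,.22,.25],21.6); goto([.514,-.30,.25],17)
E
```

```text
[[-0.9, 0.43, 0.0], [0.43, 0.9, 0.0], [-0.0, 0.0, -1.0]] [ 1.13  0.26 -0.14  1.17 -0.    1.57] 0.9
rack [ 5.0040e+02 -2.5202e+02  1.5450e+01  3.0000e-02  2.3420e+03]
housing [4.9446e+02 3.0975e+02 1.1164e+02 3.2000e-01 2.1240e+03]
  origin [526.17452697 229.81134365]
housing [4.9516e+02 3.0891e+02 1.1131e+02 2.3000e-01 2.1240e+03]
  origin [526.41358987 228.79000799]
pocket [5.2335e+02 2.2823e+02 1.1058e+02 1.2100e+00 1.3940e+03]
shift [-2.57  -0.666 -0.011] turn [0.    0.    0.479]
shift [-3.952 -3.847 -0.011] turn [0.   0.   0.53]
```

Request:
play_rows:
  deltas:
    - [-0.3,-0.1,0,0,0,0.1,1]
    - [-0.6,-0.2,0,0,0,0.2,1]
    - [-0.9,-0.2,0,0,0,0.3,1]
    - [-1,-0.2,0,0,0,0.4,1]
    - [-1,-0.2,0,0,0,0.48,1]
    - [-1,-0.2,0,0,0,0.48,1]
    - [-1,-0.2,0,0,0,0.48,1]

```text
t: 1.48
tool_pos: [0.3475, 0.3832, 0.2483]
tcp_rot: [[-0.364, 0.932, -0.0], [0.932, 0.364, 0.0], [0.0, -0.0, -1.0]]
wrist_force: [0.1, -0.7, 0.8]
finger_gap: 0.0853
gripper_force: 0.0
```

Run:
```python
from h import *
im,d,p=snap('wrist'); np.savez('wrist.npz',im=im,d=d,**{k:np.array(v) for k,v in p.items()})
cv2.imwrite('pics/w1.png',im[...,::-1]); print(p, observe()['tool_pos'])
goto([.53,.22,.25],21.6); goto([.514,-.30,.25],15.5)
```

```text
{'fx': 325.19226210127806, 'fy': 325.19226210127806, 'cx': 278.4096388988478, 'cy': 198.91030390476504, 'origin': array([0.3237673 , 0.44425518, 0.37425627]), 'rotation': array([[ 9.31619929e-01,  3.50855871e-01,  9.47864217e-02],
       [ 3.63433506e-01, -8.99826530e-01, -2.41305414e-01],
       [ 6.27915831e-04,  2.59253494e-01, -9.65809107e-01]])} [0.34714762 0.38342145 0.24827305]
shift [-1.462  0.732 -0.012] turn [-0. -0.  0.]
shift [-4.645 -0.645 -0.012] turn [-0.    -0.     0.068]
```

View pics/w1.png

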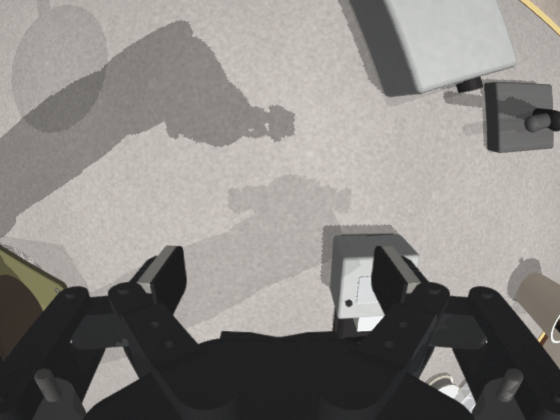

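The wrist camera sits on the tool's +x side and looks that way. The dock housing is at (370,285), mostly hidden by the fingers. I'll take the next look from behind the dock.

Request:
play_rows:
  deltas:
    - [-0.3,0.1,0,0,0,0,1]
    - [-0.5,0.2,0,0,0,0,1]
    - [-0.8,0.4,0,0,0,0,1]
    - [-1,0.5,0,0,0,0,1]
    - [-1,0.7,0,0,0,0,1]
    - [-1,0.73,0,0,0,0,1]

```text
t: 2.03
tool_pos: [0.5086, 0.2842, 0.2479]
tcp_rot: [[-0.367, 0.93, 0.004], [0.93, 0.367, 0.001], [-0.0, 0.004, -1.0]]
wrist_force: [1.9, 1.1, -0.0]
finger_gap: 0.085
gripper_force: 0.0
```

Request:
play_rows:
  deltas:
    - [-0.25,0,0,0,0,0,1]
    - [-0.5,0,0,0,0,0,1]
    - [-0.75,0,0,0,0,0,1]
    - [-1,0,0,0,0,0,1]
    - [-1,0,0,0,0,0,1]
    - [-1,0,0,0,0,0,1]

```text
t: 2.53
tool_pos: [0.559, 0.144, 0.2482]
tcp_rot: [[-0.367, 0.93, -0.0], [0.93, 0.367, 0.0], [0.0, -0.0, -1.0]]
wrist_force: [-0.9, -0.1, 0.1]
finger_gap: 0.0855
gripper_force: 0.0
```

```bash
cat >> h.py <<'E'
def wcloud(d,p):
    v,u=np.mgrid[:d.shape[0],:d.shape[1]]
    x=(u-p['cx'])/p['fx']; y=(v-p['cy'])/p['fy']; r=np.hypot(x,y)+1e-9; k=np.tan(np.minimum(r,1.5))/r
    P=np.stack([x*k*d,y*k*d,d],-1); P[d<=0]=np.nan
    return P@np.array(p['rotation']).T+np.array(p['origin'])
def ortho(im,P,org,ax,x,y,z=(-.01,.2),s=3):
    "top-down map in a local frame, mm; s px per mm. returns colour and height"
    c,sn=np.cos(ax),np.sin(ax); Q=P.reshape(-1,3); L=(Q[:,:2]-org)@np.array([[c,-sn],[sn,c]])*1000
    i=((L[:,0]-x[0])*s); j=((y[1]-L[:,1])*s); ok=(i>=0)&(j>=0)&(i<(x[1]-x[0])*s-1)&(j<(y[1]-y[0])*s-1)&(Q[:,2]>z[0])&(Q[:,2]<z[1])
    H=np.zeros((int((y[1]-y[0])*s),int((x[1]-x[0])*s)),np.float32);C=np.zeros(H.shape+(3,),np.uint8)
    q=np.argsort(Q[ok,2]); ii=i[ok][q].astype(int);jj=j[ok][q].astype(int)
    H[jj,ii]=Q[ok,2][q]*1000; C[jj,ii]=im.reshape(-1,3)[ok][q]
    return C,H,np.c_[L,Q[:,2]*1000]
E
python3 - <<'E'
from h import *
im,d,p=snap('wrist'); np.savez('wrist.npz',im=im,d=d,**{k:np.array(v) for k,v in p.items()})
cv2.imwrite('pics/w2.png',im[...,::-1]); print(observe()['tool_pos'],observe()['t'])
P=wcloud(d,p); C,H,L=ortho(im,P,[.526,.229],np.radians(111.3),(-70,140),(-60,60),s=3)
k=np.ones((3,3),np.uint8); C=cv2.dilate(C,k)
cv2.imwrite('pics/o2.png',C[...,::-1])
np.save('L.npy',L)
E
```

```text
[0.55855376 0.14513919 0.24821905] 2.5833
```

View pics/w2.png

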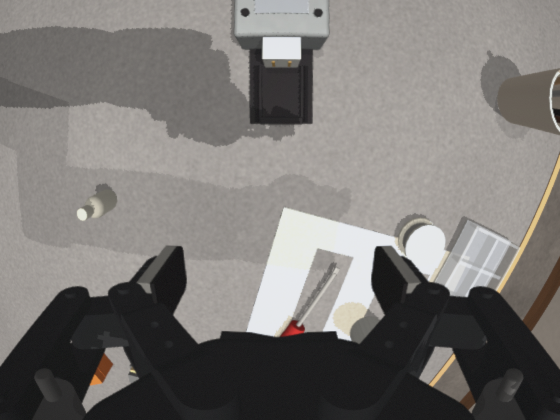

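View pics/o2.png

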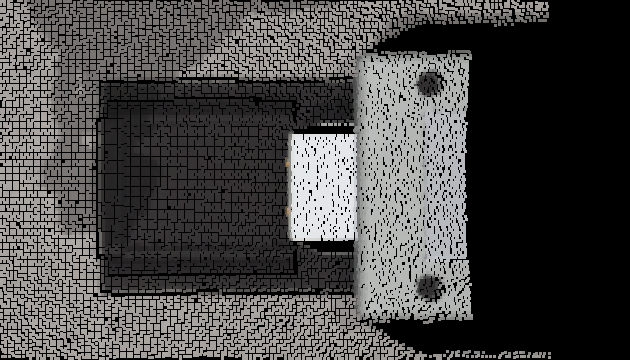

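The wrist view shows the dock straight ahead: rear wall at (280,122), contact block at (281,50). The top-down map puts the rear wall's outer face at column 99, the contact face at 290, and the centreline at row 186. The dock origin is therefore about (0.527, 0.232) with yaw about 111.3°. Now to the rack.

Request:
play_rows:
  deltas:
    - [-0.22,-0.11,0,0,0,0,1]
    - [-0.44,-0.23,0,0,0,0,1]
    - [-0.66,-0.34,0,0,0,0,1]
    - [-0.88,-0.45,0,0,0,0,1]
    - [-1,-0.52,0,0,0,0,1]
    - [-1,-0.52,0,0,0,0,1]

```text
t: 3.08
tool_pos: [0.5404, -0.0249, 0.2485]
tcp_rot: [[-0.367, 0.93, -0.001], [0.93, 0.367, -0.001], [-0.001, -0.001, -1.0]]
wrist_force: [-0.2, -0.0, 0.1]
finger_gap: 0.0857
gripper_force: 0.0
```

Request:
play_rows:
  deltas:
    - [-0.22,-0.11,0,0,0,0,1]
    - [-0.44,-0.23,0,0,0,0,1]
    - [-0.66,-0.34,0,0,0,0,1]
    - [-0.88,-0.45,0,0,0,0,1]
    - [-1,-0.52,0,0,0,0,1]
    - [-1,-0.52,0,0,0,0,1]

```text
t: 3.58
tool_pos: [0.5243, -0.1929, 0.2482]
tcp_rot: [[-0.367, 0.93, 0.0], [0.93, 0.367, -0.001], [-0.001, -0.0, -1.0]]
wrist_force: [-0.1, -0.3, -0.1]
finger_gap: 0.0855
gripper_force: 0.0
```

Run:
```python
from h import *
L=np.load('L.npy'); L=L[~np.isnan(L).any(1)]
# housing front edge, contact front edge, rails outer edges as lines (dock guess frame)
def edge(sel,along,across,side,bins):
    S=L[sel]; pts=[]
    for a,b in zip(bins[:-1],bins[1:]):
        q=S[(S[:,along]>a)&(S[:,along]<b),across]
        if len(q)>8: pts.append(((a+b)/2,np.percentile(q,3 if side<0 else 97)))
    pts=np.array(pts); f=np.polyfit(pts[:,0],pts[:,1],1); return 'slope deg',round(np.degrees(f[0]),2),'at0',round(f[1],2)
x,y,z=L.T
print('housing front',edge((z>64)&(x<90)&(abs(y)<60),1,0,-1,np.arange(-40,38,6)))
print('contact front',edge((z>58)&(x<45)&(abs(y)<30),1,0,-1,np.arange(-16,14,5)))
print('rail +',edge((z>14)&(z<30)&(x<20)&(abs(y)<40),0,1,1,np.arange(-34,40,6)))
print('rail -',edge((z>14)&(z<30)&(x<20)&(abs(y)<40),0,1,-1,np.arange(-34,40,6)))
print('wall rear',edge((z>14)&(z<30)&(x<0)&(abs(y)<40),1,0,-1,np.arange(-20,18,5)))
print('top z housing',np.median(z[(z>60)&(x>60)&(x<85)&(abs(y)<30)]),'floor',np.median(z[(abs(x-0)<10)&(abs(y)<12)]))
im,d,p=snap('wrist'); P=wcloud(d,p); o=observe(); print(o['tool_pos'],o['t'])
goto([.5132,-.2983,.15],15.45); goto([.5132,-.2983,.031],15.45)
```

```text
housing front ('slope deg', np.float64(3.94), 'at0', np.float64(-81.83))
contact front ('slope deg', np.float64(-0.12), 'at0', np.float64(-81.35))
rail + ('slope deg', np.float64(1.77), 'at0', np.float64(26.07))
rail - ('slope deg', np.float64(-0.33), 'at0', np.float64(-30.49))
wall rear ('slope deg', np.float64(670.93), 'at0', np.float64(-125.08))
top z housing 70.9854416695257 floor 10.408682260249714
[ 0.52437956 -0.19096489  0.2481951 ] 3.6333
shift [-0.639 -0.333  0.654] turn [ 0.    -0.     0.068]
shift [-0.639 -0.333  1.447] turn [ 0.    -0.     0.068]
```

Request:
play_rows:
  deltas:
    - [-0.2,-0.1,0.2,0,0,0.068,1]
    - [-0.4,-0.2,0.4,0,0,0.068,1]
    - [-0.64,-0.33,0.65,0,0,0.068,1]
    - [-0.64,-0.33,0.65,0,0,0.068,1]
    - [-0.64,-0.33,0.65,0,0,0.068,1]
    - [-0.64,-0.33,0.65,0,0,0.068,1]

```text
t: 4.13
tool_pos: [0.5133, -0.2966, 0.1498]
tcp_rot: [[-0.268, 0.963, -0.002], [0.963, 0.268, 0.003], [0.003, -0.001, -1.0]]
wrist_force: [1.0, 0.5, 0.3]
finger_gap: 0.0854
gripper_force: 0.0
```

Run:
```python
from h import *
o=observe(); im,d,p=snap('wrist'); cv2.imwrite('pics/w3.png',im[...,::-1]); print(o['tool_pos'])
P=wcloud(d,p); C,H,L=ortho(im,P,[.5132,-.2983],np.radians(15.45),(-50,50),(-45,100),s=4)
np.save('L3.npy',L)
cv2.imwrite('pics/o3.png',np.hstack([cv2.dilate(C,np.ones((3,3),np.uint8))[...,::-1]]))
```

```text
[ 0.51332195 -0.29657973  0.14977977]
```

View pics/o3.png

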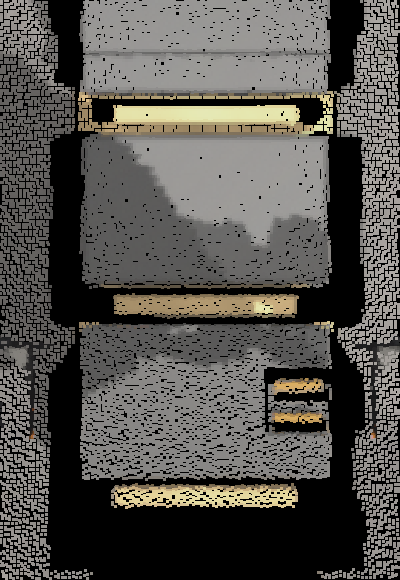

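The map shows the notched pack at columns 80–330, rows 325–480, with brass blades at (298,402) on the +x end. It is centred between the fingers to within about 1 mm, so I'm descending.

Request:
play_rows:
  deltas:
    - [-0.01,0.01,0.2,0,0,0,1]
    - [-0.01,0.01,0.4,0,0,0,1]
    - [-0.01,0.01,0.6,0,0,0,1]
    - [-0.01,0.01,0.72,0,0,0,1]
    - [-0.01,0.01,0.805,0,0,0,1]
    - [-0.01,0.01,0.805,0,0,0,1]
    - [-0.01,0.01,0.805,0,0,0,1]

```text
t: 4.77
tool_pos: [0.5162, -0.2983, 0.031]
tcp_rot: [[-0.269, 0.963, 0.001], [0.963, 0.269, 0.0], [-0.0, 0.001, -1.0]]
wrist_force: [0.1, 0.2, -0.1]
finger_gap: 0.0853
gripper_force: 0.0
```

Request:
play_rows:
  deltas:
    - [0,0,0,0,0,0,-0.2]
    - [0,0,0,0,0,0,-0.2]
    - [0,0,0,0,0,0,-0.2]
    - [0,0,0,0,0,0,-0.2]
    - [0,0,0,0,0,0,-0.2]
    - [0,0,0,0,0,0,-0.2]
    - [0,0,0,0,0,0,-0.2]
    - [0,0,0,0,0,0,-0.2]
  force: 60

```text
t: 5.43
tool_pos: [0.5165, -0.3005, 0.0324]
tcp_rot: [[-0.266, 0.964, 0.004], [0.964, 0.266, -0.001], [-0.002, 0.003, -1.0]]
wrist_force: [-0.2, 1.7, 5.6]
finger_gap: 0.0607
gripper_force: 66.3
```

Request:
play_rows:
  deltas:
    - [0,0,-0.05,0,0,0,-0.2]
    - [0,0,-0.15,0,0,0,-0.2]
    - [0,0,-0.3,0,0,0,-0.2]
    - [0,0,-0.45,0,0,0,-0.2]
    - [0,0,-0.6,0,0,0,-0.2]
    - [0,0,-0.75,0,0,0,-0.2]
    - [0,0,-0.75,0,0,0,-0.2]
    - [0,0,-0.75,0,0,0,-0.2]

```text
t: 6.1
tool_pos: [0.5159, -0.3006, 0.1442]
tcp_rot: [[-0.266, 0.964, 0.003], [0.964, 0.266, -0.002], [-0.003, 0.003, -1.0]]
wrist_force: [0.2, -0.3, -2.1]
finger_gap: 0.061
gripper_force: 66.0
```

Run:
```python
from h import *
o=observe(); print(o['wrist_force'],np.round(o['joint_positions'],2))
# bench spot; pack +x currently at ~15.4deg=tool y dir; want 111.3
goto([.47,-.04,.145],111.3)
```

```text
[ 0.19645384 -0.26175115 -2.11171304] [-0.53  0.44 -0.15  0.98  0.    0.77]
shift [ 1.756  0.167 -0.01 ] turn [0.003 0.    0.935]
```

Request:
play_rows:
  deltas:
    - [0.1,0,0,0,0,-0.07,-0.2]
    - [0.25,0,0,0,0,-0.14,-0.2]
    - [0.4,0.05,0,0,0,-0.21,-0.2]
    - [0.55,0.05,0,0,0,-0.28,-0.2]
    - [0.7,0.08,0,0,0,-0.35,-0.2]
    - [0.8,0.08,0,0,0,-0.42,-0.2]
    - [0.88,0.08,0,0,0,-0.49,-0.2]
    - [0.88,0.08,0,0,0,-0.53,-0.2]
    - [0.88,0.08,0,0,0,-0.53,-0.2]

```text
t: 6.85
tool_pos: [0.4897, -0.1683, 0.1409]
tcp_rot: [[-0.893, 0.45, -0.004], [0.45, 0.893, 0.001], [0.004, -0.001, -1.0]]
wrist_force: [-0.1, 0.4, -3.6]
finger_gap: 0.0612
gripper_force: 65.8
```

Run:
```python
from h import *
goto([.47,-.04,.145],111.3)
```

```text
shift [ 0.503  0.704 -0.026] turn [ 0.001 -0.002 -0.534]
```

Request:
play_rows:
  deltas:
    - [0.1,0.1,0,0,0,-0.07,-0.2]
    - [0.2,0.25,0,0,0,-0.14,-0.2]
    - [0.3,0.4,0,0,0,-0.21,-0.2]
    - [0.4,0.55,0,0,0,-0.28,-0.2]
    - [0.5,0.7,0,0,0,-0.35,-0.2]
    - [0.5,0.7,0,0,0,-0.42,-0.2]
    - [0.5,0.7,0,0,0,-0.49,-0.2]
    - [0.5,0.7,0,0,0,-0.534,-0.2]
    - [0.5,0.7,0,0,0,-0.534,-0.2]
    - [0.5,0.7,0,0,0,-0.534,-0.2]

```text
t: 7.68
tool_pos: [0.4715, -0.0422, 0.1418]
tcp_rot: [[-0.934, -0.358, -0.002], [-0.358, 0.934, 0.0], [0.001, 0.001, -1.0]]
wrist_force: [0.2, -0.5, -2.5]
finger_gap: 0.0615
gripper_force: 66.7
```

Request:
play_rows:
  deltas:
    - [0,0,0.2,0,0,0,-0.2]
    - [0,0,0.4,0,0,0,-0.2]
    - [0,0,0.6,0,0,0,-0.2]
    - [0,0,0.7,0,0,0,-0.2]
    - [0,0,0.74,0,0,0,-0.2]
    - [0,0,0.77,0,0,0,-0.2]
    - [0,0,0.77,0,0,0,-0.2]

```text
t: 8.27
tool_pos: [0.472, -0.0422, 0.0267]
tcp_rot: [[-0.933, -0.36, -0.001], [-0.36, 0.933, 0.0], [0.001, 0.0, -1.0]]
wrist_force: [-0.4, 0.7, -2.8]
finger_gap: 0.0615
gripper_force: 66.6
```

Request:
play_rows:
  deltas:
    - [0,0,0.01,0,0,0,-0.2]
    - [0,0,0.02,0,0,0,-0.2]
    - [0,0,0.02,0,0,0,-0.2]
    - [0,0,0.02,0,0,0,-0.2]

```text
t: 8.6
tool_pos: [0.4726, -0.042, 0.0248]
tcp_rot: [[-0.932, -0.361, 0.001], [-0.361, 0.932, -0.0], [-0.001, -0.001, -1.0]]
wrist_force: [0.4, -0.0, -2.4]
finger_gap: 0.0612
gripper_force: 66.6
```

Request:
play_rows:
  deltas:
    - [0,0,0,0,0,0,1]
    - [0,0,0,0,0,0,1]
    - [0,0,0,0,0,0,1]
    - [0,0,0,0,0,0,1]
    - [0,0,0,0,0,0,1]

```text
t: 9.02
tool_pos: [0.4722, -0.042, 0.0243]
tcp_rot: [[-0.932, -0.361, 0.001], [-0.361, 0.932, -0.0], [-0.0, -0.0, -1.0]]
wrist_force: [-0.7, -0.8, -0.0]
finger_gap: 0.0855
gripper_force: 0.0
```

Request:
play_rows:
  deltas:
    - [0,0,-0.2,0,0,0,1]
    - [0,0,-0.4,0,0,0,1]
    - [0,0,-0.6,0,0,0,1]
    - [0,0,-0.7,0,0,0,1]
    - [0,0,-0.7,0,0,0,1]
    - [0,0,-0.7,0,0,0,1]

```text
t: 9.52
tool_pos: [0.4729, -0.0421, 0.1299]
tcp_rot: [[-0.932, -0.361, 0.003], [-0.361, 0.932, -0.0], [-0.002, -0.001, -1.0]]
wrist_force: [1.1, -0.3, -0.4]
finger_gap: 0.0858
gripper_force: 0.0
```

Run:
```python
from h import *
o=observe(); im,d,p=snap('wrist'); print(o['tool_pos'])
P=wcloud(d,p); C,H,L=ortho(im,P,[.472,-.0422],np.radians(111.1),(-60,60),(-50,50),s=5)
cv2.imwrite('pics/o4.png',cv2.dilate(C,np.ones((3,3),np.uint8))[...,::-1])
L=L[~np.isnan(L).any(1)]; q=L[(L[:,2]>45)&(L[:,2]<54)&(abs(L[:,1])<30)&(abs(L[:,0])<45)]
print(cv2.minAreaRect(q[:,:2].astype(np.float32)),len(q),np.percentile(q,[1,50,99],axis=0).round(1))
goto([.472,-.0422,.13],21.1); goto([.472,-.0422,.03],21.1)
```

```text
[ 0.47288893 -0.04206246  0.1299105 ]
((0.046855926513671875, 1.5438003540039062), (62.211090087890625, 38.464107513427734), 0.0656481459736824) 4717 [[-30.4 -17.   46. ]
 [ -3.1   2.9  50.4]
 [ 30.3  20.4  51.8]]
shift [-0.001 -0.002 -0.008] turn [ 0.     0.    -0.999]
shift [-0.001 -0.002  0.659] turn [ 0.     0.    -0.999]
```

View pics/o4.png

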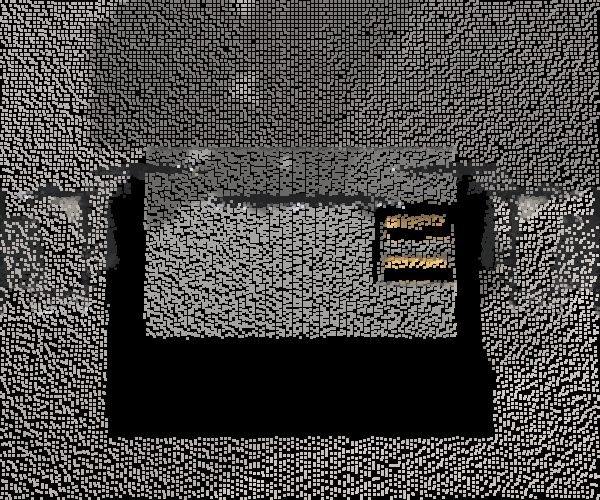

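The map shows the pack standing upright at columns 145–457, rows 147–337, with its notch at (415,245) towards the dock. I'm turning the gripper a quarter turn to regrip by the long sides, with the camera on the tail side.

Request:
play_rows:
  deltas:
    - [0.01,0,0,0,0,-0.08,1]
    - [0.01,0,0,0,0,-0.16,1]
    - [0.01,0,0,0,0,-0.24,1]
    - [0.01,0,0,0,0,-0.32,1]
    - [0.01,0,0,0,0,-0.4,1]
    - [0.01,0,0,0,0,-0.48,1]
    - [0.01,0,0,0,0,-0.56,1]
    - [0.01,0,0,0,0,-0.64,1]
    - [0.01,0,0,0,0,-0.72,1]
    - [0.01,0,0,0,0,-0.8,1]
    - [0.01,0,0,0,0,-0.88,1]
    - [0.01,0,0,0,0,-0.95,1]

```text
t: 10.57
tool_pos: [0.4691, -0.0424, 0.1272]
tcp_rot: [[0.293, -0.956, -0.004], [-0.956, -0.293, 0.0], [-0.001, 0.004, -1.0]]
wrist_force: [0.4, 0.5, -1.2]
finger_gap: 0.0853
gripper_force: 0.0
```

Run:
```python
from h import *
goto([.4707,-.0427,.032],21.2)
```

```text
shift [ 0.006 -0.012  0.634] turn [ 0.002  0.001 -0.046]
```

Request:
play_rows:
  deltas:
    - [0.005,-0.01,0,0,0,-0.046,1]
    - [0.005,-0.01,0.2,0,0,-0.046,1]
    - [0.005,-0.01,0.4,0,0,-0.046,1]
    - [0.005,-0.01,0.55,0,0,-0.046,1]
    - [0.005,-0.01,0.63,0,0,-0.046,1]
    - [0.005,-0.01,0.63,0,0,-0.046,1]
    - [0.005,-0.01,0.63,0,0,-0.046,1]

```text
t: 11.15
tool_pos: [0.4703, -0.0427, 0.0329]
tcp_rot: [[0.355, -0.935, -0.005], [-0.935, -0.355, 0.0], [-0.002, 0.004, -1.0]]
wrist_force: [0.1, 0.5, -0.4]
finger_gap: 0.0856
gripper_force: 0.0
```

Request:
play_rows:
  deltas:
    - [0,0,0,0,0,0,-0.5]
    - [0,0,0,0,0,0,-0.5]
    - [0,0,0,0,0,0,-0.5]
    - [0,0,0,0,0,0,-0.5]
    - [0,0,0,0,0,0,-0.5]
    - [0,0,0,0,0,0,-0.5]
    - [0,0,0,0,0,0,-0.5]
    - [0,0,0,0,0,0,-0.5]
    - [0,0,0,0,0,0,-0.5]
    - [0,0,0,0,0,0,-0.5]
  force: 60

```text
t: 11.98
tool_pos: [0.4729, -0.043, 0.0355]
tcp_rot: [[0.355, -0.935, 0.002], [-0.935, -0.355, -0.001], [0.001, -0.001, -1.0]]
wrist_force: [-0.5, 0.2, 7.2]
finger_gap: 0.0374
gripper_force: 61.4
```

Request:
play_rows:
  deltas:
    - [0,0,-0.1,0,0,0,-0.5]
    - [0,0,-0.25,0,0,0,-0.5]
    - [0,0,-0.4,0,0,0,-0.5]
    - [0,0,-0.5,0,0,0,-0.5]
    - [0,0,-0.5,0,0,0,-0.5]
    - [0,0,-0.5,0,0,0,-0.5]

```text
t: 12.48
tool_pos: [0.4728, -0.0429, 0.1099]
tcp_rot: [[0.355, -0.935, 0.002], [-0.935, -0.355, -0.0], [0.001, -0.002, -1.0]]
wrist_force: [-0.2, -0.8, -4.2]
finger_gap: 0.0368
gripper_force: 61.1
```

Run:
```python
from h import *
o=observe();print(o['tool_pos'],o['t'])
a=np.radians(111.3);X=np.array([np.cos(a),np.sin(a)]);O=np.array([.527,.2321])
for lx in(-.14,-.02): goto(np.r_[O+lx*X,.11],21.3)
```

```text
[ 0.47278545 -0.04286806  0.10988209] 12.4833
shift [-0.652 -0.997  0.   ] turn [-0.001 -0.    -0.005]
shift [-1.452 -0.991 -0.   ] turn [-0.001 -0.    -0.005]
```

Request:
play_rows:
  deltas:
    - [-0.15,-0.2,0,0,0,0,-0.5]
    - [-0.3,-0.4,0,0,0,0,-0.5]
    - [-0.45,-0.6,0,0,0,0,-0.5]
    - [-0.6,-0.8,0,0,0,0,-0.5]
    - [-0.7,-0.99,0,0,0,-0.005,-0.5]
    - [-0.85,-0.99,0,0,0,-0.005,-0.5]
    - [-0.95,-0.99,0,0,0,-0.005,-0.5]
    - [-0.95,-0.99,0,0,0,-0.005,-0.5]
    - [-0.95,-0.99,0,0,0,-0.005,-0.5]

```text
t: 13.23
tool_pos: [0.5588, 0.1434, 0.1074]
tcp_rot: [[0.364, -0.931, -0.004], [-0.931, -0.364, -0.001], [0.0, 0.004, -1.0]]
wrist_force: [0.3, -0.5, -2.5]
finger_gap: 0.037
gripper_force: 61.5
```

Run:
```python
from h import *
o=observe();print(o['tool_pos'],o['t'],o['finger_gap'])
im,d,p=snap('wrist'); a=cv2.resize(im,(400,300))
im2,d2,p2=snap('top'); b=cv2.resize(im2[215:315,40:190],(400,300)[:2] and (400,267))
s,_,_=snap('side'); e=cv2.resize(s[300:420,230:410],(400,267))
o_=np.zeros((567,800,3),np.uint8); o_[:300,:400]=a; o_[300:,:400]=b; o_[300:,400:]=e
P=wcloud(d,p); C,H,L=ortho(im,P,[.527,.2321],np.radians(111.3),(-120,80),(-60,60),s=2); C=cv2.dilate(C,np.ones((3,3),np.uint8)); o_[:240,400:]=C
cv2.imwrite('pics/m5.png',o_[...,::-1])
np.savez('t5.npz',im=im2,d=d2,**{k:np.array(v) for k,v in p2.items()})
```

```text
[0.55879694 0.14336825 0.10742442] 13.2333 0.03699775100854561
```

View pics/m5.png

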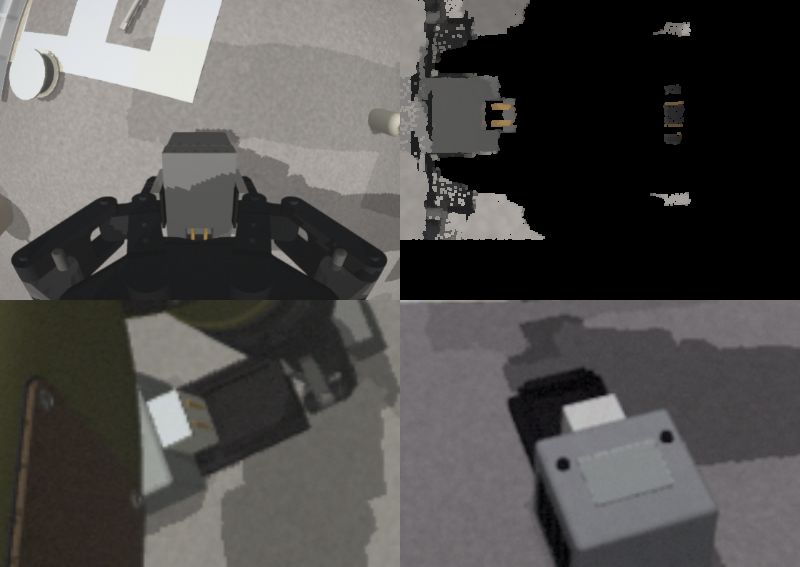

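Panels:
- Wrist view (top left): the pack is held square, brass blades at (200,234) pointing to the dock.
- Top view (bottom left): the empty pocket at (250,410) and contact at (175,418).

The pack is about 3 mm off the centreline. I'll shift it sideways, go low above the wall, then feel for the contact.

Request:
play_rows:
  deltas:
    - [-0.1,-0.022,0.05,0,0,0,-0.5]
    - [-0.2,-0.022,0.15,0,0,0,-0.5]
    - [-0.3,-0.022,0.25,0,0,0,-0.5]
    - [-0.4,-0.022,0.29,0,0,0,-0.5]
    - [-0.48,-0.022,0.29,0,0,0,-0.5]
    - [-0.48,-0.022,0.29,0,0,0,-0.5]
    - [-0.48,-0.022,0.29,0,0,0,-0.5]
    - [-0.48,-0.022,0.29,0,0,0,-0.5]

```text
t: 14.05
tool_pos: [0.5384, 0.211, 0.0669]
tcp_rot: [[0.362, -0.932, 0.002], [-0.932, -0.362, -0.0], [0.001, -0.002, -1.0]]
wrist_force: [0.3, -0.1, -2.1]
finger_gap: 0.0367
gripper_force: 61.6
```

```bash
cat >> h.py <<'E'
def dock():
    o=observe(); a=np.radians(111.3); D=(np.array(o['tool_pos'][:2])-[.527,.2321])@np.array([[np.cos(a),-np.sin(a)],[np.sin(a),np.cos(a)]])*1000
    f=np.array(o['wrist_force']); print('lx,ly',D.round(1),'z',round(o['tool_pos'][2]*1000,1),'Fx',round(f[0]*np.cos(a)+f[1]*np.sin(a),1),'Fy',round(-f[0]*np.sin(a)+f[1]*np.cos(a),1),'Fz',round(f[2],1),o['t'])
E
python3 - <<'E'
from h import *
dock()
im2,d2,p2=snap('top'); P=cloud(d2,p2)
b=cv2.resize(im2[215:305,60:180],(800,600),interpolation=cv2.INTER_CUBIC); cv2.imwrite('pics/t6.png',b[...,::-1])
E
```

```text
lx,ly [-23.8  -2.9] z 66.9 Fx -0.2 Fy -0.2 Fz -2.1 14.05
```

View pics/t6.png

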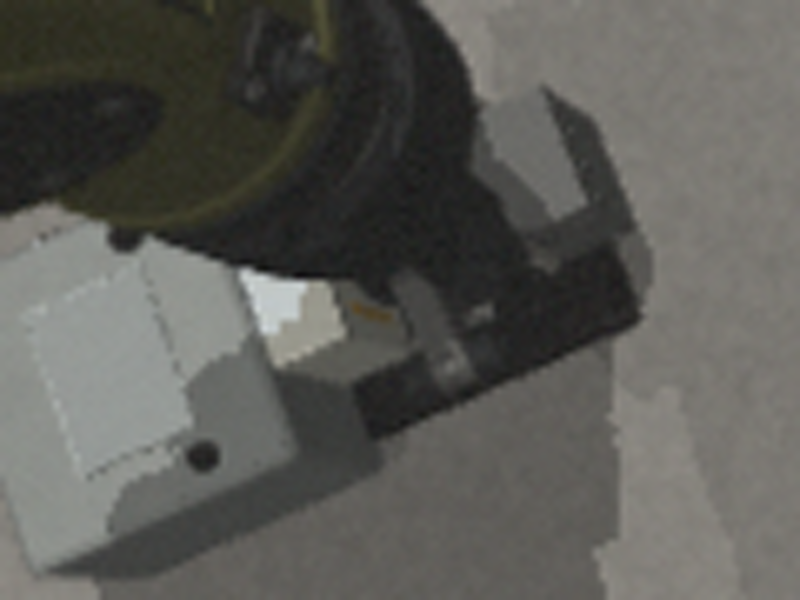

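The crop shows the gripper over the pocket with the pack's tail at (550,170) and the contact at (300,310). The measured lateral offset is -2.9 mm, so I'll take back about 2 mm and advance gently.

Request:
play_rows:
  deltas:
    - [-0.02,0.015,0.01,0,0,0,-0.5]
    - [-0.04,0.015,0.02,0,0,0,-0.5]
    - [-0.06,0.015,0.03,0,0,0,-0.5]
    - [-0.08,0.015,0.03,0,0,0,-0.5]
    - [-0.1,0.015,0.03,0,0,0,-0.5]
    - [-0.12,0.015,0.03,0,0,0,-0.5]
    - [-0.13,0.015,0.03,0,0,0,-0.5]
    - [-0.13,0.015,0.03,0,0,0,-0.5]
    - [-0.13,0.015,0.03,0,0,0,-0.5]

```text
t: 14.85
tool_pos: [0.5282, 0.2283, 0.0615]
tcp_rot: [[0.363, -0.932, 0.0], [-0.932, -0.363, -0.001], [0.001, 0.0, -1.0]]
wrist_force: [0.6, -3.3, -3.7]
finger_gap: 0.0368
gripper_force: 61.6
```

```bash
python3 -c "
from h import *
dock()"
```

```text
lx,ly [-4.   0.2] z 61.5 Fx -3.3 Fy 0.7 Fz -3.7 14.85
```

The contact reads 3.3 N, about 3.6 mm of travel. I'm pushing on to about 9.5 mm so the tail clears the wall.

Request:
play_rows:
  deltas:
    - [-0.01,-0.005,0,0,0,0,-0.5]
    - [-0.02,-0.005,0,0,0,0,-0.5]
    - [-0.03,-0.005,0,0,0,0,-0.5]
    - [-0.04,-0.005,0,0,0,0,-0.5]
    - [-0.04,-0.005,0,0,0,0,-0.5]
    - [-0.04,-0.005,0,0,0,0,-0.5]

```text
t: 15.35
tool_pos: [0.5264, 0.2336, 0.0614]
tcp_rot: [[0.362, -0.932, -0.0], [-0.932, -0.362, -0.003], [0.002, 0.001, -1.0]]
wrist_force: [0.2, -5.6, -0.7]
finger_gap: 0.037
gripper_force: 61.7
```

Run:
```python
from h import *
for i in range(3):
    dock(); im,d,p=snap('wrist')
cv2.imwrite('pics/w7.png',cv2.resize(im[150:420,130:430],(800,600)[:2] and (660,594),interpolation=cv2.INTER_CUBIC)[...,::-1])
```

```text
lx,ly [1.6 0.1] z 61.4 Fx -5.3 Fy 1.9 Fz -0.7 15.35
lx,ly [1.5 0.1] z 61.4 Fx -5.9 Fy 2.0 Fz -1.2 15.4
lx,ly [1.5 0.1] z 61.4 Fx -4.6 Fy 1.6 Fz -1.0 15.45
```

View pics/w7.png

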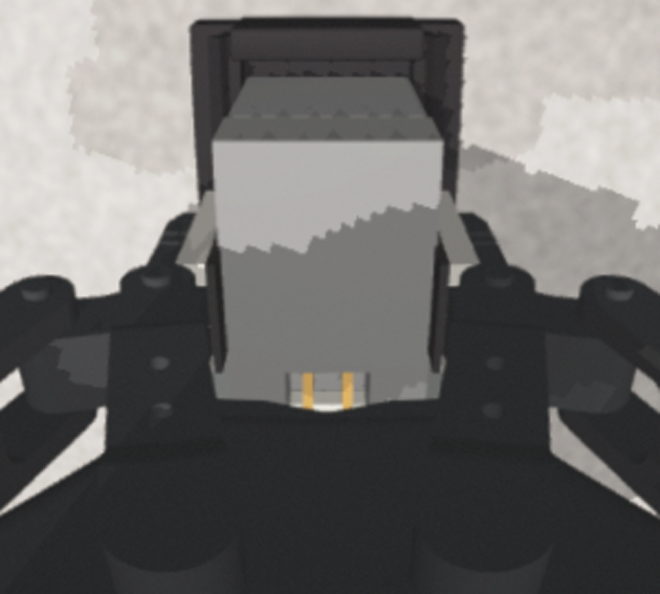

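The crop shows the pack (columns 212–442) centred in the dock (190–465). Its tail edge at row 78 is just inside the rear wall (rows 25–60). I'm pushing 2 mm further, then lowering.

Request:
play_rows:
  deltas:
    - [-0.014,0,0,0,0,0,-0.5]
    - [-0.014,0,0,0,0,0,-0.5]
    - [-0.014,0,0,0,0,0,-0.5]
    - [-0.014,0,0.02,0,0,0,-0.5]
    - [-0.014,0,0.04,0,0,0,-0.5]
    - [-0.014,0,0.06,0,0,0,-0.5]
    - [-0.014,0,0.08,0,0,0,-0.5]
    - [-0.014,0,0.09,0,0,0,-0.5]
    - [-0.014,0,0.09,0,0,0,-0.5]

```text
t: 16.25
tool_pos: [0.5274, 0.2358, 0.0485]
tcp_rot: [[0.362, -0.932, 0.003], [-0.932, -0.362, -0.002], [0.003, -0.002, -1.0]]
wrist_force: [4.0, -6.6, -2.5]
finger_gap: 0.0369
gripper_force: 61.9
```

```bash
python3 -c "
from h import *
dock();snap('wrist');dock()"
```

```text
lx,ly [ 3.3 -1.8] z 48.5 Fx -7.6 Fy -1.3 Fz -2.5 16.25
lx,ly [ 3.3 -1.8] z 48.5 Fx -7.1 Fy -0.4 Fz -2.5 16.3
```

Request:
play_rows:
  deltas:
    - [0,0,0.01,0,0,0,-0.5]
    - [0,0,0.02,0,0,0,-0.5]
    - [0,0,0.025,0,0,0,-0.5]
    - [0,0,0.025,0,0,0,-0.5]
    - [0,0,0.025,0,0,0,-0.5]

```text
t: 16.72
tool_pos: [0.5275, 0.2359, 0.0456]
tcp_rot: [[0.362, -0.932, 0.003], [-0.932, -0.362, -0.001], [0.003, -0.003, -1.0]]
wrist_force: [0.8, -7.0, 3.5]
finger_gap: 0.0373
gripper_force: 62.4
```

```bash
python3 -c "
from h import *
dock();snap('wrist');dock()"
```

```text
lx,ly [ 3.3 -1.8] z 45.6 Fx -6.8 Fy 1.8 Fz 3.5 16.7167
lx,ly [ 3.3 -1.8] z 45.6 Fx -7.2 Fy 0.6 Fz 3.9 16.7667
```

The pack is on the floor, since Fz rose from -2.5 to +3.5 N at the expected height. I'm easing it back to the wall and releasing.

Request:
play_rows:
  deltas:
    - [0.01,0,0,0,0,0,-0.5]
    - [0.018,0,0,0,0,0,-0.5]
    - [0.02,0,0,0,0,0,-0.5]
    - [0.02,0,0,0,0,0,-0.5]

```text
t: 17.1
tool_pos: [0.5278, 0.2353, 0.0456]
tcp_rot: [[0.363, -0.932, 0.002], [-0.932, -0.363, 0.003], [-0.002, -0.003, -1.0]]
wrist_force: [-0.8, 0.2, 6.1]
finger_gap: 0.037
gripper_force: 62.7
```

Request:
play_rows:
  deltas:
    - [0,0,0,0,0,0,-0.3]
    - [0,0,0,0,0,0,0.1]
    - [0,0,0,0,0,0,0.5]
    - [0,0,0,0,0,0,0.5]
    - [0,0,0,0,0,0,0.5]
    - [0,0,0,0,0,0,0.5]

```text
t: 17.6
tool_pos: [0.527, 0.234, 0.0442]
tcp_rot: [[0.363, -0.932, -0.0], [-0.932, -0.363, 0.0], [-0.0, 0.0, -1.0]]
wrist_force: [-0.5, -0.2, -0.4]
finger_gap: 0.0642
gripper_force: 0.0
```

Request:
play_rows:
  deltas:
    - [0,0,-0.1,0,0,0,0.6]
    - [0,0,-0.3,0,0,0,0.6]
    - [0,0,-0.5,0,0,0,0.6]
    - [0,0,-0.6,0,0,0,0.6]
    - [0.2,0,-0.6,0,0,0,0.6]
    - [0.3,0,-0.6,0,0,0,0.6]
    - [0.3,0,-0.6,0,0,0,0.6]

```text
t: 18.18
tool_pos: [0.5445, 0.1899, 0.1348]
tcp_rot: [[0.36, -0.933, 0.002], [-0.933, -0.36, -0.001], [0.001, -0.001, -1.0]]
wrist_force: [-0.0, 0.9, 0.8]
finger_gap: 0.0683
gripper_force: 0.0
```

Run:
```python
from h import *
dock(); im,d,p=snap('wrist'); t,dt,pt=snap('top')
P=wcloud(d,p); C,H,L=ortho(im,P,[.527,.2321],np.radians(111.3),(-60,140),(-60,60),s=3)
L=L[~np.isnan(L).any(1)]
q=L[(L[:,2]>55)&(L[:,2]<66)&(abs(L[:,1])<26)&(L[:,0]>-40)&(L[:,0]<31)]
A=np.c_[q[:,:2],np.ones(len(q))]; c=np.linalg.lstsq(A,q[:,2],rcond=None)[0]
print('top slope deg',np.degrees(c[:2]).round(2),'h0',c[2].round(1),np.percentile(q,[1,99],axis=0).round(1))
a=cv2.resize(im[100:400,100:460],(480,400)); b=cv2.resize(t[215:305,60:180],(320,240),interpolation=cv2.INTER_CUBIC)
o=np.zeros((400,800,3),np.uint8); o[:,:480]=a; o[:240,480:]=b; cv2.imwrite('pics/f8.png',o[...,::-1])
```

```text
lx,ly [-45.7  -1. ] z 134.8 Fx 0.9 Fy -0.3 Fz 0.8 18.1833
top slope deg [1.05 0.09] h0 60.5 [[-31.6 -20.8  55.7]
 [ 30.8  16.5  64.8]]
```

View pics/f8.png

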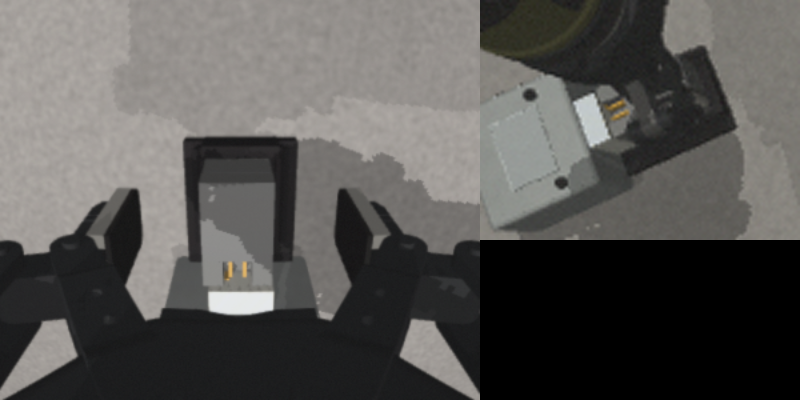

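The wrist view shows the pack in the pocket at (237,225), its brass end against the white contact at (240,300), its tail inside the wall at row 160. I'll back off and check flatness with clear views.

Request:
play_rows:
  deltas:
    - [0.2,0,-0.1,0,0,0,0.6]
    - [0.4,0,-0.3,0,0,0,0.6]
    - [0.6,0,-0.5,0,0,0,0.6]
    - [0.6,-0.3,-0.5,0,0,0,0.6]
    - [0.6,-0.6,-0.5,0,0,0,0.6]
    - [0.6,-0.8,-0.5,0,0,0,0.6]
    - [0.6,-0.8,-0.5,0,0,0,0.6]

```text
t: 18.87
tool_pos: [0.6937, 0.1549, 0.206]
tcp_rot: [[0.364, -0.931, 0.003], [-0.931, -0.364, 0.002], [-0.001, -0.003, -1.0]]
wrist_force: [0.6, 0.1, -1.6]
finger_gap: 0.0683
gripper_force: 0.0
```

Run:
```python
from h import *
dock()
def pl(n,P):
    _,_,L=ortho(np.zeros(P.shape,np.uint8),P,[.527,.2321],np.radians(111.3),(-60,140),(-60,60)); L=L[~np.isnan(L).any(1)]
    for nm,(x0,x1,y0,y1,z0,z1) in dict(pack=(-26,10,-15,13,52,68),housing=(55,115,-35,35,60,80),bench=(-130,-60,-60,60,-8,8)).items():
        q=L[(L[:,0]>x0)&(L[:,0]<x1)&(L[:,1]>y0)&(L[:,1]<y1)&(L[:,2]>z0)&(L[:,2]<z1)]
        if len(q)<50: print(n,nm,len(q)); continue
        c=np.linalg.lstsq(np.c_[q[:,:2]-q[:,:2].mean(0),np.ones(len(q))],q[:,2],rcond=None)[0]; print(n,nm,len(q),'slope deg',np.degrees(c[:2]).round(2),'h',c[2].round(2))
    q=L[(L[:,2]>54)&(L[:,2]<63)&(abs(L[:,1]+1)<14)&(L[:,0]>-45)&(L[:,0]<20)]; print(' tail x',np.percentile(q[:,0],1).round(1))
    q=L[(L[:,2]>63)&(L[:,2]<69)&(abs(L[:,1]+1)<12)&(L[:,0]>10)&(L[:,0]<45)]; print(' contact face x',np.percentile(q[:,0],[2,50]).round(1),len(q))
im,d,p=snap('top'); pl('top',cloud(d,p)); im,d,p=snap('side'); pl('side',cloud(d,p)); im,d,p=snap('wrist'); pl('wrist',wcloud(d,p))
```

```text
lx,ly [-132.5 -127.3] z 206.0 Fx -0.1 Fy -0.6 Fz -1.6 18.8667
top pack 275 slope deg [-0.32 -0.16] h 59.91
top housing 463 slope deg [ 3.99 -0.52] h 70.4
top bench 1924 slope deg [-0.08 -0.04] h -0.05
 tail x -32.2
 contact face x [29.4 36.7] 105
side pack 343 slope deg [-0.19  0.1 ] h 60.83
side housing 1957 slope deg [-0.28 -0.04] h 71.38
side bench 1907 slope deg [-0.02 -0.01] h 0.82
 tail x -31.2
 contact face x [30.9 37.5] 132
wrist pack 0
wrist housing 194 slope deg [0.53 1.19] h 70.81
wrist bench 5923 slope deg [ 0.09 -0.03] h 0.29Traceback (most recent call last):
  File "<stdin>", line 11, in <module>
  File "<stdin>", line 9, in pl
    return _quantile_unchecked(
        a, q, axis, out, overwrite_input, method, keepdims, weights)
    return _ureduce(a,
                    func=_quantile_ureduce_func,
    ...<5 lines>...
                    overwrite_input=overwrite_input,
                    method=method)
    r = func(a, **kwargs)
    result = _quantile(arr,
                       quantiles=q,
    ...<2 lines>...
                       out=out,
                       weights=wgt)
    slices_having_nans = np.isnan(arr[-1, ...])
                                  ~~~^^^^^^^^^
IndexError: index -1 is out of bounds for axis 0 with size 0
```

The pack's top is flat (within about 0.3°) at 60 mm, its tail is at the wall (x about -31 to -32), and the contact face is at about +30. It is seated and the arm is clear, so I'm handing in.

```bash
python3 -c "
from cell import *
print(close_job())"
```

```text
the job is handed in; nothing more can be done
None
```

The notched pack is in the dock, flat and fully home with its terminal end against the contact and its tail behind the rear wall, and the arm is clear; I never touched the other two packs or the spray can, and the job is handed in at about 19 s.

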